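# Chock the dessert tubs for delivery

### The arm

A 6-joint arm with a two-finger parallel gripper is mounted at the origin on the work surface. World frame = base frame: x ahead of the robot, y to its left, z up, the work surface at z = 0. Lengths are in m, angles in rad, forces in N, time in s.
With the tool pointing down it reaches from about 0.375 to 0.9 m from the base axis. Payload 3.1 kg.
Tool frame: the origin (TCP) lies at the very end of the fingers, on their centre line; the grasp point (between the pads) lies 19 mm behind it (hold_point_z is the distance from the TCP to the grasp point, in m); x points along the fingers, y is the direction in which the jaws open and shut, and the axes are right-handed (so a half turn about x gives the same grasp; the last joint's range is limited). The gripper opens to 87 mm and grips with 3 to 60 N. Pads are 19 mm wide; open, the fingers measure 117 mm over their backs; the gripper's body (75 mm by 190 mm) begins 51 mm behind the grasp point.
Start: joints at [1.135, 0.527, 1.433, -0, 1.181, -0.178], TCP at [0.159, 0.604, 0.223] pointing down, gripper open.
Joint ranges: [-3.08, 3.08], [-0.75, 2.2], [0.22, 2.44], [-1.43, 4.57], [0, 2.65], [-2.85, 2.85]. Speed limits (rad/s): [2.79, 2.79, 3.14, 3.14, 3.14, 3.14].

### API

Orientations are given as a unit quaternion [x, y, z, w].
In Python, from rig import * gives the robot as it stands.
- The arm moves only by the tool send_rows, never from a script. Its argument "steps" is a list that holds one entry, the list of rows, each a list of 6 numbers: the shift along the tool's x, y, z in cm, then the turn, a rotation vector about the tool's x, y, z in units of 6 degrees (1.0 is 6 degrees). In form: [[[x, y, z, wx, wy, wz], ...]]. A call has 1 to 8 rows; each row shifts and turns the pose as measured when the row begins, along the tool's axes as they then stand; what a row does not reach is not made up. A row lasts 1/12 s, in which the tool goes at most 41.7 mm and 7.16 degrees, less where a joint would pass 70% of its speed; a pose out of reach is approached as far as the arm can. A call is refused whole if a number of a shift passes 4.17 or a number of a turn 1, either way. A call with a gripper value outside its range is refused whole. "gripper" is the closure, from 0 (fully open) to 1 (shut), set as the call begins (left out, the last holds). The fingers move at their own pace and stop on an object; "force" is the grip in N (left out, the last holds). Time passes only in rows, so rows that do not move let the fingers close. It gives the time, the measured TCP pose, the force and the opening at its end, in the units of the state.
- get_obs(): the state, without advancing time (a new reading comes with each control period).
- camera(name): name is "scene" or "top" or "wrist"; returns (picture, depth): 480x640x3 uint8, red, green, blue; 480x640 float32, m along the optical axis (not along the pixel's ray), 0 where there is no reading.
- camera_params(name): a dict with "intrinsics" (3x3 intrinsics, pixels), "D" ([k1, k2, p1, p2, k3] as OpenCV has them; the pictures are not rectified), "position" and "attitude" of the camera in the world; the wrist camera has in their place "T_tool_cam" (4x4, takes a point from camera to tool coordinates, whose origin is the TCP and whose axes are the tool frame's). Camera axes: x right, y down, z forward; pixel columns grow to the right and rows downward; lengths in m; the calibration is good to about 2 mm. A picture is of the moment at which its call begins: read the wrist's pose just before it. camera_params takes no time and is no camera call.
- hand_in(): hands the job in, once; it reports no verdict.
The state is a dict: "time": time; "q": joint angles; "joint_velocities": joint speeds; "joint_torque": joint torques, N m; "position": TCP position; "tool_rot": TCP orientation; "ft_force": force on the tool from outside, world axes, zero at the start; "moment": the same for the moment, N m; "grip_width": finger opening in m.
Only numpy, scipy, OpenCV 4.12 (cv2) and the standard library are available. Lean on these libraries where they do the work, as an engineer would, in place of code of your own. Each camera call takes 0.05 s, during which the arm holds its last target.

### The job

The two dessert tubs stand loose in the small aluminium tray, with the spare room scattered around them. Push them along so that the spare room becomes one gap, and fill that gap with the wooden chock that takes it all up, pressed flat down to the tray's floor, so that nothing can shift along the tray. Lower the chock in rather than dropping it, do not tip the tubs over, let go at the end, and leave the other chock and the green jar where they are.

Things in the scene. Friction and masses are not known exactly. Their poses are not given: they have to be found in the camera images.
- tray: Small aluminium tray, fixed to the table (it does not slide), inside 158 mm (its x) x 250 mm (its y); floor 4 mm thick, walls 4 mm thick and 40 mm high from the table. Origin: centre of its underside, on the table; x, y along its sides, z up. The tubs stand in a row along its y.
- tub_pink: Pink tub with lid of the same colour, closed, rigid: a box 150 (x) x 95 (y) x 80 mm high, 0.3 to 0.6 kg, loose on the tray floor, its x along the tray's x. Origin: centre of underside. Too wide to grip; slides when pushed (a few N); its upper half stands clear above the tray walls. It is the one towards the tray's +y end.
- tub_blue: Blue tub with lid of the same colour, closed, rigid: a box 150 (x) x 95 (y) x 80 mm high, 0.3 to 0.6 kg, loose on the tray floor, its x along the tray's x. Origin: centre of underside. Too wide to grip; slides when pushed (a few N); its upper half stands clear above the tray walls. It is the one towards the tray's -y end.
- chock_wide: Wide wooden chock: block 144 long x 57 wide x 70 mm high, 0.2 to 0.4 kg. Foot tapers: each side slopes in 6 mm over the lowest 16 mm. Upright 30 x 30 mm wooden grip on the middle of its top, 69 to 125 mm above the underside. Origin: centre of underside; x along length, y across, z up. Loose on the table, length roughly along world x. Goes in with its length along the tray's x.
- chock_thin: Thin wooden chock, the same but only 36 mm wide: too thin to fill the gap. Foot tapers: each side slopes in 6 mm over the lowest 16 mm. Upright 30 x 30 mm wooden grip on the middle of its top, 69 to 125 mm above the underside. Origin: centre of underside; x along length, y across, z up. Loose on the table, beside the wide one, on either side of it.
- jar: Green jar, 80 mm across, 110 mm high, origin at the centre of its underside. Bystander.
Things that resemble listed ones, but are neither listed nor needed, are in the scene too. Leave any orange look-alike of the chock_wide alone.

How it is judged:
By the outcome, as a careful person would: the job done as asked, in the order asked, and still so for the second after the job is handed in, with the robot touching nothing.
It also fails if it takes over 64 s, if anything falls off the work surface, if the arm or the gripper's body presses on something with over 40 N, if the wrist force passes 120 N, or if a joint passes its speed limit or range.

## Working session

There is one attempt and no reset: what is moved stays moved. The work goes in short steps, Python scripts to look and compute and a tool call to move; the robot and the scene stay as the last step left them, time stands still between calls to the robot, and variables do not carry over. Pictures are saved under pics/ and viewed, and the job is handed in when it is done.

Besides the shell and the picture viewer there is one more tool, called after ">>>" by a JSON object that holds its "name" and its "arguments". send_rows: Moves the arm, as the interface text tells. Its arguments: {"type":"object","properties":{"steps":{"type":"array"},"gripper":{"type":"number"},"force":{"type":"number"}},"required":["steps"]}

```bash
ls; mkdir -p pics; python3 - <<'E'
from rig import *
import cv2,numpy as np
o=get_obs();print(o)
for n in("scene","top","wrist"):
    p,d=camera(n);cv2.imwrite(f"pics/{n}0.png",p[:,:,::-1]);np.savez(f"pics/{n}0.npz",p=p,d=d);print(n,camera_params(n))
E
```

```text
pics
{'time': 0.0, 'q': array([ 1.13451729e+00,  5.28451650e-01,  1.43389520e+00, -1.83781105e-05,
        1.18138761e+00, -1.78481962e-01]), 'joint_velocities': array([ 1.01985242e-04,  1.86359205e-04,  2.04052853e-04, -5.92386260e-04,
       -1.58300950e-03,  5.42823566e-05]), 'joint_torque': array([ 3.81159100e-05, -4.40038168e+01, -1.76594245e+01,  6.32615970e-02,
        5.82305412e-02, -1.61046210e-04]), 'position': array([0.15899775, 0.60368529, 0.22158281]), 'tool_rot': array([ 0.09016677,  0.70146398, -0.09161391,  0.70101721]), 'ft_force': array([-0.18909265,  0.48897247, -0.22531335]), 'moment': array([ 0.01122333,  0.03367429, -0.03856029]), 'grip_width': 0.0872065789023655}
scene {'intrinsics': array([[531.1420186 ,   0.        , 318.63037875],
       [  0.        , 531.1420186 , 233.63276833],
       [  0.        ,   0.        ,   1.        ]]), 'D': array([0.02765612, 0.        , 0.        , 0.        , 0.        ]), 'position': array([ 1.04172325, -0.63252433,  0.94028696]), 'attitude': array([ 0.87080469,  0.30693503, -0.13768106, -0.3585164 ])}
top {'intrinsics': ar
[... 267 characters left out ...]
399113, 0.85812553]), 'attitude': array([ 0.70536906, -0.70305606,  0.04678726, -0.07731505])}
wrist {'intrinsics': array([[386.78494002,   0.        , 312.77438608],
       [  0.        , 386.78494002, 240.72561387],
       [  0.        ,   0.        ,   1.        ]]), 'D': array([-0.0677725,  0.       ,  0.       ,  0.       ,  0.       ]), 'T_tool_cam': array([[ 1.15374118e-03, -2.69488488e-01,  9.63002920e-01,
        -1.62826433e-01],
       [ 9.99999319e-01,  4.81936444e-04, -1.06319934e-03,
        -1.27971415e-03],
       [-1.77586219e-04,  9.63003491e-01,  2.69488860e-01,
        -7.40830552e-02],
       [ 0.00000000e+00,  0.00000000e+00,  0.00000000e+00,
         1.00000000e+00]])}
```

View pics/top0.png

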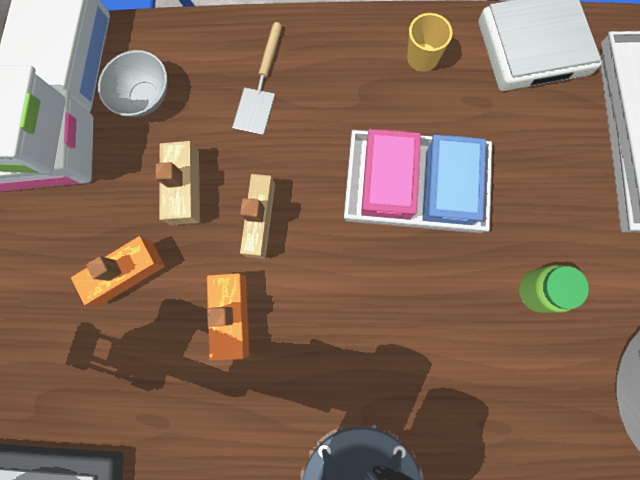

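View pics/scene0.png

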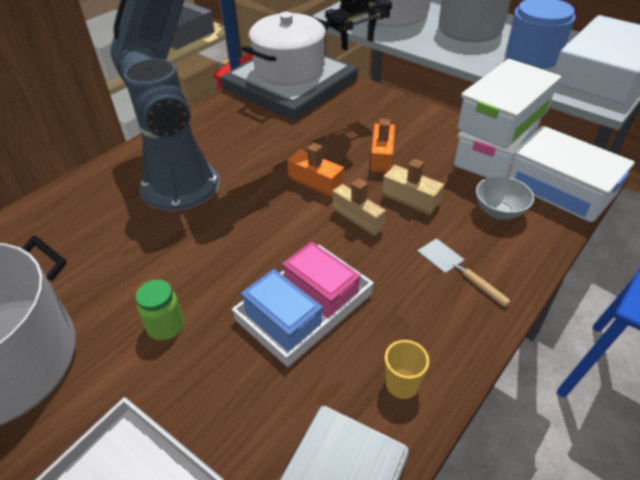

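View pics/wrist0.png

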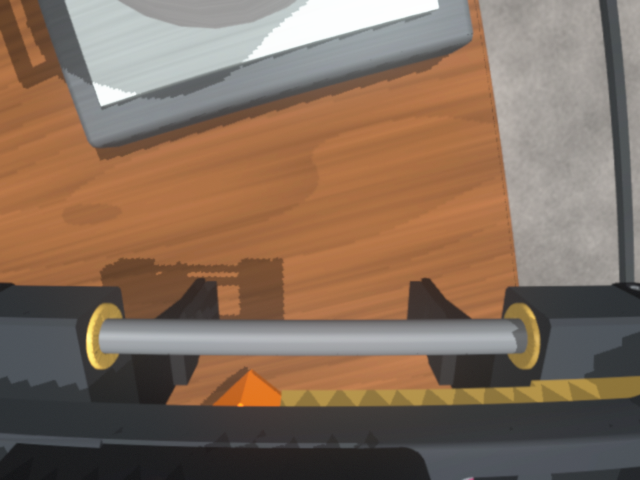

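The top view shows the tray at about (420,180), with pink at (392,172) and blue at (456,178). The plain wooden chocks are at (180,182) and (257,215), the orange look-alikes at (118,270) and (227,315), and the jar at (555,288). Next I'll measure them.

```bash
cat > h.py <<'E'
from rig import *
import cv2,numpy as np
from scipy.spatial.transform import Rotation as R
def rays(n,uv,o=None):
    c=camera_params(n);K=c["intrinsics"];D=c["D"]
    if n=="wrist":
        T=np.eye(4);T[:3,:3]=R.from_quat(o["tool_rot"]).as_matrix();T[:3,3]=o["position"];T=T@c["T_tool_cam"];Rm=T[:3,:3];p=T[:3,3]
    else: Rm=R.from_quat(c["attitude"]).as_matrix();p=c["position"]
    x=cv2.undistortPoints(np.asarray(uv,float).reshape(-1,1,2),K,D).reshape(-1,2)
    return p,np.c_[x,np.ones(len(x))]@Rm.T
def cloud(n,d,mask,o=None):
    v,u=np.nonzero(mask&(d>0));p,r=rays(n,np.c_[u,v],o);return p+r*d[v,u][:,None]
def toplane(n,uv,z,o=None):
    p,r=rays(n,uv,o);return p+r*((z-p[2])/r[:,2])[:,None]
def rect(xy):
    (cx,cy),(w,h),a=cv2.minAreaRect((xy*1000).astype(np.float32))
    return np.round([cx,cy,w,h,a],1)
def pose(o):
    M=R.from_quat(o["tool_rot"]).as_matrix();return M
def hsv(p): return cv2.cvtColor(p,cv2.COLOR_RGB2HSV)
def masks(p):
    H=hsv(p);h,s,v=[H[...,i].astype(int) for i in range(3)]
    return dict(pink=(h>155)&(h<172)&(s>80),blue=(h>98)&(h<120)&(s>80),wood=(h>14)&(h<27)&(s>40)&(s<160)&(v>130),orange=(h>5)&(h<20)&(s>190)&(v>180),green=(h>45)&(h<75)&(s>100),tray=(s<30)&(v>150))
E
cat > m.py <<'E'
from h import *
import sys
def run(p,d,n="top",boxes=None):
    m=masks(p)
    # table check
    for k,(z0,z1) in dict(pink=(.07,.1),blue=(.07,.1),wood=(.055,.085)).items():
        P0=m[k].astype(np.uint8)
        nn,L,S,_=cv2.connectedComponentsWithStats(P0)
        for i in range(1,nn):
            if S[i,4]<300: continue
            C=cloud(n,d,L==i);zm=np.percentile(C[:,2],[5,50,95])
            T=C[(C[:,2]>z0)&(C[:,2]<z1)]
            print(k,S[i],np.round(zm,4),len(T),rect(T[:,:2]) if len(T)>50 else "")
if __name__=="__main__":
    a=np.load("pics/top0.npz");p,d=a["p"],a["d"];run(p,d)
    print("pose",pose(get_obs()))
    T=np.zeros(d.shape,bool);T[340:345,500:505]=1;print(cloud("top",d,T).mean(0))
    T=np.zeros(d.shape,bool);T[120:240,335:505]=1
    C=cloud("top",d,T&masks(p)["tray"]);C=C[(C[:,2]>.03)&(C[:,2]<.05)];print("tray rim",len(C),rect(C[:,:2]))
E
python3 m.py
```

```text
pink [ 64 113  12  35 344] [0.0853 0.1012 0.1114] 163 [628.7 532.2   9.   59.2  88.8]
pink [ 361  129   60   90 4677] [0.0647 0.0833 0.0863] 4405 [551.7 -54.3  94.3 153.   85.1]
pink [  0 177  79  14 607] [0.0155 0.0375 0.0574] 0 
blue [100   0  55  11 488] [-0.3    -0.2951 -0.2896] 0 
blue [  80    6   28   95 1144] [0.017  0.0372 0.0569] 0 
blue [ 423  135   63   90 5061] [0.0432 0.0831 0.0863] 4498 [ 539.6 -168.6   95.8  151.3   84.4]
wood [ 407   12   46   60 1958] [0.0025 0.0554 0.0899] 728 [ 815.9 -130.7   73.9   76.7   78.8]
wood [259  22  23  55 506] [0.0009 0.0181 0.0215] 0 
wood [ 159  141   39   84 1794] [0.0385 0.0703 0.0727] 1626 [541.  337.7 145.4  59.9   4.6]
wood [ 240  174   32   85 1147] [0.0599 0.0705 0.0728] 1083 [476.4 186.3  37.  144.6  84.4]
wood [  72  238   80   66 1433] [0.0684 0.0705 0.0728] 1421 [373.6 442.5  55.1 142.1  31.6]
wood [208 275  32  33 919] [0.0683 0.0707 0.0728] 913 [340.2 237.8  53.6  55.7   4.2]
pose [[-7.33342772e-04  2.54868516e-01  9.66975440e-01]
 [-1.62447307e-03  9.66974121e-01 -2.54869400e-01]
 [-9.99998412e-01 -1.75773219e-03 -2.95096442e-04]]
[ 0.25186142 -0.25781102  0.00078443]
tray rim 1308 [ 547.5 -108.3  263.3  171.3   84.7]
```

```bash
python3 - <<'E'
import cv2
i=cv2.imread("pics/top0.png")
cv2.imwrite("pics/c1.png",cv2.resize(i[120:270,335:505],None,fx=4,fy=4)[:600])
cv2.imwrite("pics/c2.png",cv2.resize(i[130:270,140:300],None,fx=4,fy=4))
E
```

```text
(no output)
```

View pics/c1.png

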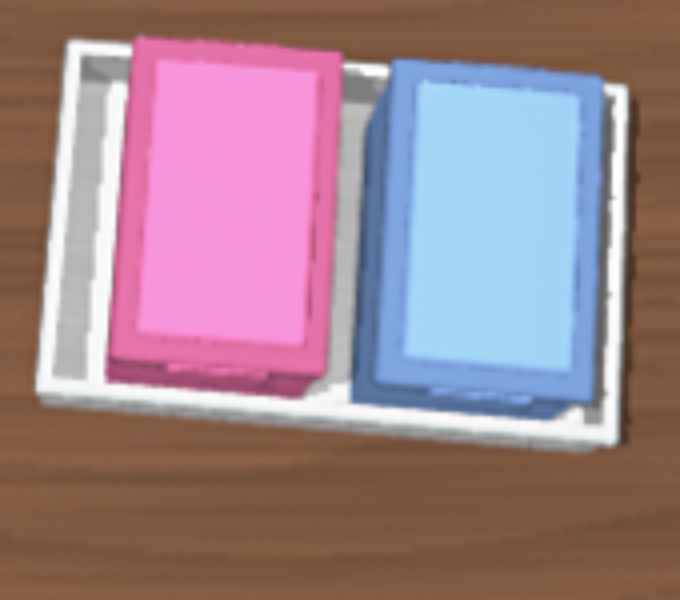

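View pics/c2.png

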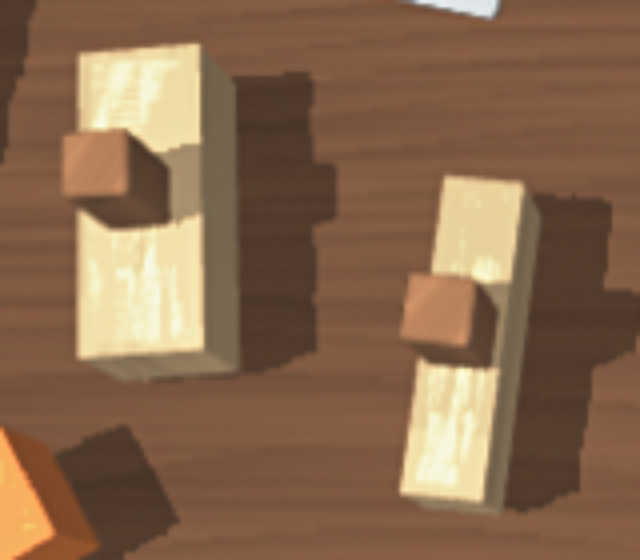

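Candidates for the wide chock:
- (180,182): plain wood, measured 145 x 60 mm, so this is the wide one. The enlarged crop shows it clearly broader than its neighbour.
- (257,215): plain wood, 37 mm wide, so this is the thin one.
- (118,270) and (227,315): orange look-alikes, to be left alone.

The tray gaps measure about 23, 20 and 17 mm. I'll push pink's +y face towards -y, with both open fingers spread along the tray's x. First I turn the tool.

>>> {"name": "send_rows", "arguments": {"steps": [[[0,0,0,1,0,0],[0,0,0,1,0,0],[0,0,0,1,0,0],[0,0,0,1,0,0],[0,0,0,1,0,0],[0,0,0,1,0,0],[0,0,0,1,0,0],[0,0,0,1,0,0]]], "gripper": 0}}

```text
time: 0.82
position: [0.1579, 0.6014, 0.2181]
tool_rot: [0.377, 0.596, -0.383, 0.597]
ft_force: [-0.1, 0.5, -0.3]
grip_width: 0.087
```

>>> {"name": "send_rows", "arguments": {"steps": [[[0,0,0,1,0,0],[0,0,0,1,0,0],[0,0,0,1,0,0],[0,0,0,1,0,0],[0,0,0,1,0,0],[0,0,0,0.4,0,0],[0,0,0,0,0,0]]]}}

```text
time: 1.4
position: [0.157, 0.5993, 0.2151]
tool_rot: [-0.533, -0.455, 0.544, -0.46]
ft_force: [0.1, -0.2, -0.8]
grip_width: 0.087
```

```bash
cat > go.py <<'E'
# usage: go.py x y z yaw(deg of tool y)  -> needed total tool shift (cm) and turn units
from h import *
import sys
def go(x,y,z,yaw):
    o=get_obs();M=pose(o);d=np.array([x,y,z])-o["position"]
    c,s=np.cos(np.radians(yaw)),np.sin(np.radians(yaw))
    G=np.c_[[0,0,-1],[c,s,0],[s,-c,0]]
    print("t",round(o["time"],2),"pos",np.round(o["position"],4),"yaw",round(np.degrees(np.arctan2(M[1,1],M[0,1])),2),"F",np.round(o["ft_force"],1),"w",round(o["grip_width"],4),"q6",round(o["q"][5],2))
    print("shift cm",np.round(M.T@d*100,2),"turn",np.round(np.degrees(R.from_matrix(M.T@G).as_rotvec())/6,3))
def tray(tx,ty,c=(.5475,-.1083),yaw=-5.3):
    a=np.radians(yaw);return c[0]+tx*np.cos(a)-ty*np.sin(a),c[1]+tx*np.sin(a)+ty*np.cos(a)
E
python3 -c "
from go import *
go(*tray(-.001,.135),.2,-5.3);print(tray(-.001,.135))"
```

```text
t 1.4 pos [0.157  0.5993 0.2151] yaw -9.29 F [ 0.1 -0.2 -0.8] w 0.087 q6 1.3
shift cm [ 2.09 48.93 50.04] turn [-0.664  0.152  0.048]
(np.float64(0.5589743046071013), np.float64(0.026215204842365142))
```

>>> {"name": "send_rows", "arguments": {"steps": [[[0,2.8,2.85,-0.3,0,0],[0,2.8,2.85,-0.3,0,0],[0,2.8,2.85,0,0,0],[0,2.8,2.85,0,0,0],[0,2.8,2.85,0,0,0],[0,2.8,2.85,0,0,0],[0,2.8,2.85,0,0,0],[0,2.8,2.85,0,0,0]]]}}

```text
time: 2.07
position: [0.3582, 0.3476, 0.2149]
tool_rot: [-0.512, -0.482, 0.521, -0.484]
ft_force: [0.8, 0.8, -0.6]
grip_width: 0.0875
```

```bash
python3 -c "
from go import *
go(*tray(-.001,.135),.2,-5.3)"
```

```text
t 2.07 pos [0.3582 0.3476 0.2149] yaw -3.87 F [ 0.8  0.8 -0.6] w 0.0875 q6 0.62
shift cm [ 1.67 22.21 30.69] turn [0.238 0.105 0.066]
```

>>> {"name": "send_rows", "arguments": {"steps": [[[0,2.3,3.3,0.2,0.1,0],[0,2.3,3.3,0,0,0],[0,2.3,3.3,0,0,0],[0,2.3,3.3,0,0,0],[0,2.3,3.3,0,0,0],[0,2.3,3.3,0,0,0],[0,1.5,2,0,0,0],[0,0,0,0,0,0]]]}}

```text
time: 2.73
position: [0.5028, 0.1024, 0.215]
tool_rot: [0.521, 0.478, -0.521, 0.479]
ft_force: [-0.3, 0.1, 0.5]
grip_width: 0.0868
```

```bash
python3 -c "
from go import *
go(*tray(-.001,.135),.2,-5.3)"
```

```text
t 2.73 pos [0.5028 0.1024 0.215 ] yaw -4.88 F [-0.3  0.1  0.5] w 0.0868 q6 0.07
shift cm [1.51 6.24 7.11] turn [ 0.07   0.002 -0.014]
```

>>> {"name": "send_rows", "arguments": {"steps": [[[0.5,2.1,2.4,0.07,0,0],[0.5,2.1,2.4,0,0,0],[0.5,2.1,2.4,0,0,0],[0,0,0,0,0,0]]]}}

```text
time: 3.07
position: [0.5603, 0.0222, 0.1993]
tool_rot: [0.522, 0.477, -0.521, 0.477]
ft_force: [0.2, 0.1, 0.1]
grip_width: 0.0871
```

```bash
python3 -c "
from go import *
go(*tray(-.001,.135),.052,-5.3)
o=get_obs();p,d=camera('wrist');cv2.imwrite('pics/w1.png',p[:,:,::-1]);np.savez('pics/w1.npz',p=p,d=d)
p,d=camera('top');cv2.imwrite('pics/t1.png',p[:,:,::-1])
"
```

```text
t 3.07 pos [0.5603 0.0222 0.1993] yaw -5.09 F [0.2 0.1 0.1] w 0.0871 q6 -0.07
shift cm [14.73 -0.19 -0.37] turn [ 0.034 -0.009 -0.01 ]
```

View pics/w1.png

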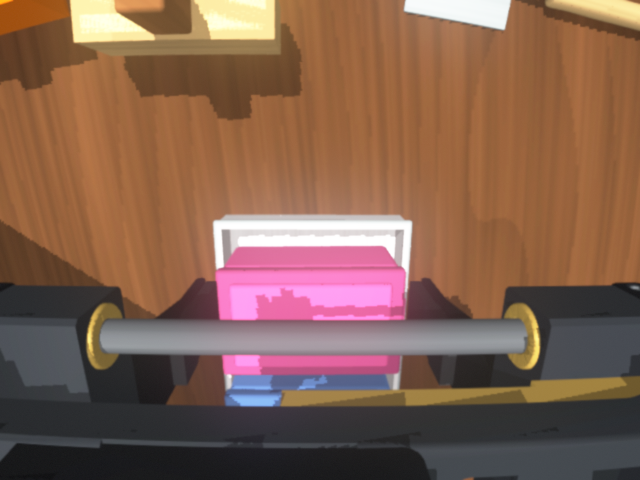

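View pics/t1.png

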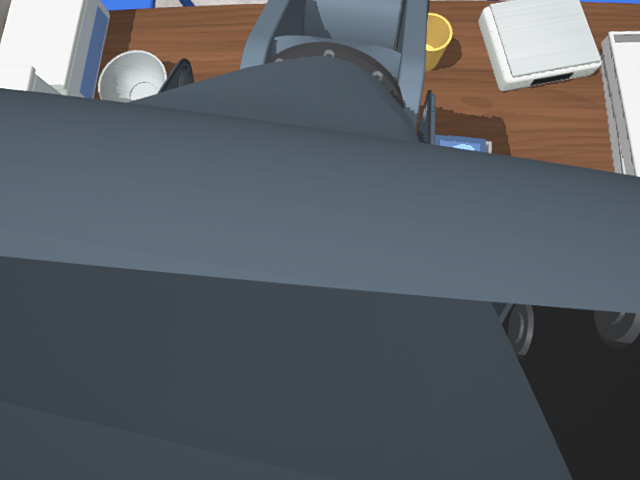

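The wrist view shows the tray's +y wall at (313,220) with bare floor in front of pink's face at about row 250. The fingers straddle the tray's midline. I descend behind pink.

>>> {"name": "send_rows", "arguments": {"steps": [[[3,-0.05,-0.1,0,0,0],[3,-0.05,-0.1,0,0,0],[3,0,0,0,0,0],[2.5,0,0,0,0,0],[1.5,0,0,0,0,0],[0,0,0,0,0,0]]]}}

```text
time: 3.67
position: [0.552, 0.0374, 0.0686]
tool_rot: [0.52, 0.482, -0.518, 0.479]
ft_force: [0.8, 1.1, 0.9]
grip_width: 0.0872
```

```bash
python3 -c "
from go import *
go(*tray(-.001,.112),.052,-5.3)
"
```

```text
t 3.67 pos [0.552  0.0374 0.0686] yaw -4.4 F [0.8 1.1 0.9] w 0.0872 q6 -0.07
shift cm [1.64 0.75 3.37] turn [ 0.15  -0.056  0.017]
```

>>> {"name": "send_rows", "arguments": {"steps": [[[0.8,0.4,0.5,0.15,-0.05,0],[0.8,0.35,0.5,0,0,0],[0,0,0.5,0,0,0],[0,0,0,0,0,0]]]}}

```text
time: 4.0
position: [0.558, 0.0241, 0.0534]
tool_rot: [-0.521, -0.478, 0.522, -0.477]
ft_force: [-0.5, 0.3, -0.3]
grip_width: 0.0869
```

```bash
python3 -c "
from go import *
go(*tray(-.001,.112),.052,-5.3)
"
```

```text
t 4.0 pos [0.558  0.0241 0.0534] yaw -5.04 F [-0.5  0.3 -0.3] w 0.0869 q6 -0.07
shift cm [0.14 0.07 2.08] turn [ 0.043 -0.003  0.01 ]
```

>>> {"name": "send_rows", "arguments": {"steps": [[[0,0,0.6,0,0,0],[0,0,0.6,0,0,0],[0,0,0.6,0,0,0],[0,0,0.5,0,0,0],[0,0,0.5,0,0,0],[0,0,0.5,0,0,0],[0,0,0.5,0,0,0],[0,0,0.5,0,0,0]]]}}

```text
time: 4.67
position: [0.5552, -0.0222, 0.0565]
tool_rot: [0.524, 0.476, -0.521, 0.477]
ft_force: [0.4, 3.6, -1.0]
grip_width: 0.0872
```

```bash
python3 -c "
from go import *
go(*tray(-.001,.0745),.052,-5.3)
"
```

```text
t 4.67 pos [ 0.5552 -0.0222  0.0565] yaw -5.21 F [ 0.4  3.6 -1. ] w 0.0872 q6 -0.16
shift cm [ 0.44 -0.08  1.2 ] turn [ 0.015 -0.029 -0.037]
```

>>> {"name": "send_rows", "arguments": {"steps": [[[0.2,0,0.3,0,0,0],[0.1,0,0.3,0,0,0],[0,0,0.3,0,0,0],[0,0,0.2,0,0,0]]]}}

```text
time: 5.0
position: [0.5544, -0.0314, 0.0544]
tool_rot: [0.526, 0.477, -0.52, 0.475]
ft_force: [2.8, 11.9, 1.7]
grip_width: 0.0871
```

```bash
python3 -c "
from go import *
go(*tray(-.001,.0745),.052,-5.3)
"
```

```text
t 5.0 pos [ 0.5544 -0.0314  0.0544] yaw -5.4 F [ 2.8 11.9  1.7] w 0.0871 q6 -0.18
shift cm [ 0.23 -0.08  0.28] turn [-0.016 -0.085 -0.044]
```

>>> {"name": "send_rows", "arguments": {"steps": [[[0,0,0.3,0,0,0],[0,0,0.3,0,0,0],[0,0,0.3,0,0,0]]]}}

```text
time: 5.25
position: [0.5542, -0.0311, 0.0545]
tool_rot: [0.53, 0.48, -0.515, 0.472]
ft_force: [4.1, 14.2, 0.4]
grip_width: 0.0869
```

```bash
python3 -c "
from go import *
go(*tray(-.001,.0745),.052,-5.3)
"
```

```text
t 5.25 pos [ 0.5542 -0.0311  0.0545] yaw -5.33 F [ 4.1 14.2  0.4] w 0.0869 q6 -0.2
shift cm [ 0.25 -0.05  0.3 ] turn [-0.004 -0.218 -0.051]
```

It stopped advancing with the force rising to 14 N, so both tubs are against the -y wall. I back off, rise and check.

>>> {"name": "send_rows", "arguments": {"steps": [[[0,0,-0.8,0,0.2,0],[0,0,-2,0,0,0],[-1,0,-3,0,0,0],[-4,0,-1,0,0,0],[-4,0,0,0,0,0],[-4,0,0,0,0,0],[-3,0,0,0,0,0],[0,0,0,0,0,0]]]}}

```text
time: 5.92
position: [0.5594, 0.0278, 0.2206]
tool_rot: [0.531, 0.486, -0.512, 0.469]
ft_force: [0.7, -0.2, 0.7]
grip_width: 0.0871
```

```bash
python3 -c "
from go import *
go(.541,.338,.2,4.6)
o=get_obs();p,d=camera('wrist');cv2.imwrite('pics/w2.png',p[:,:,::-1]);np.savez('pics/w2.npz',p=p,d=d,o=np.r_[o['position'],o['tool_rot']])
"
```

```text
t 5.92 pos [0.5594 0.0278 0.2206] yaw -5.01 F [ 0.7 -0.2  0.7] w 0.0871 q6 -0.1
shift cm [  3.14  -4.54 -30.65] turn [-1.601 -0.335 -0.036]
```

View pics/w2.png

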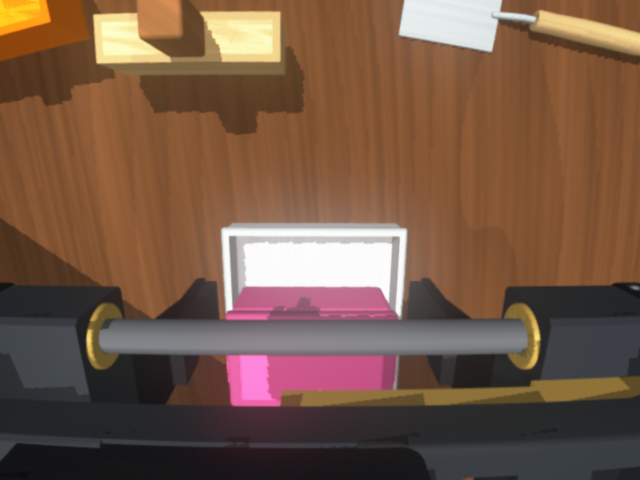

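The wrist view shows one open gap with the tray floor visible at (313,265), between the +y wall at row 232 and pink's top edge at row 315. I move on to the wide chock.

>>> {"name": "send_rows", "arguments": {"steps": [[[0,-0.4,-3.4,-0.5,-0.3,0],[0,-0.4,-3.6,-0.5,0,0],[0,-0.5,-3.6,-0.5,0,0],[0,-0.5,-3.6,0,0,0],[0,-0.5,-3.6,0,0,0],[0,-0.5,-3.6,0,0,0],[0,-0.3,-2,0,0,0],[0,0,0,0,0,0]]]}}

```text
time: 6.63
position: [0.5198, 0.2589, 0.209]
tool_rot: [0.478, 0.517, -0.488, 0.516]
ft_force: [0.7, 0.2, 0.3]
grip_width: 0.0868
```

```bash
python3 -c "
from go import *
go(.541,.338,.2,4.6)
o=get_obs()
for n in ('wrist','top','scene'):
  p,d=camera(n);cv2.imwrite(f'pics/{n}3.png',p[:,:,::-1]);np.savez(f'pics/{n}3.npz',p=p,d=d,o=np.r_[o['position'],o['tool_rot']])
"
```

```text
t 6.63 pos [0.5198 0.2589 0.209 ] yaw 3.8 F [0.7 0.2 0.3] w 0.0868 q6 0.21
shift cm [ 0.8   2.65 -7.76] turn [-0.132  0.084  0.103]
```

View pics/wrist3.png

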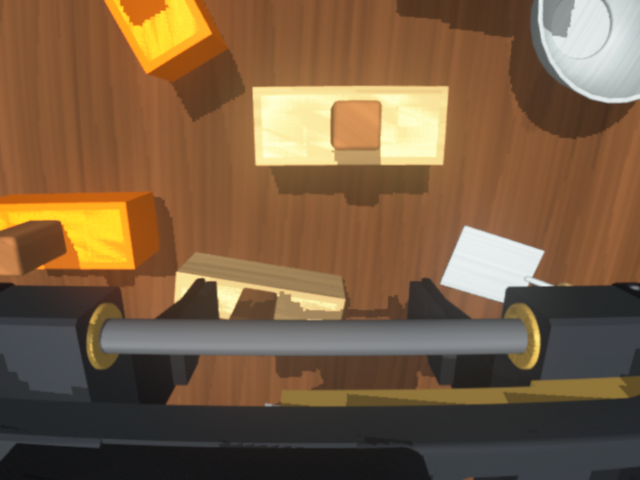

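View pics/top3.png

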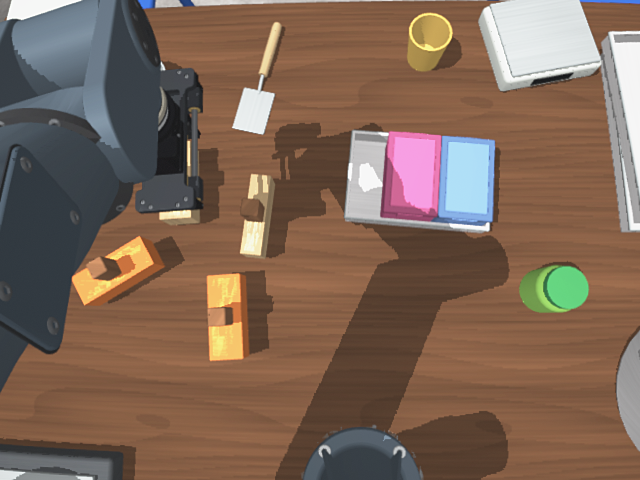

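View pics/scene3.png

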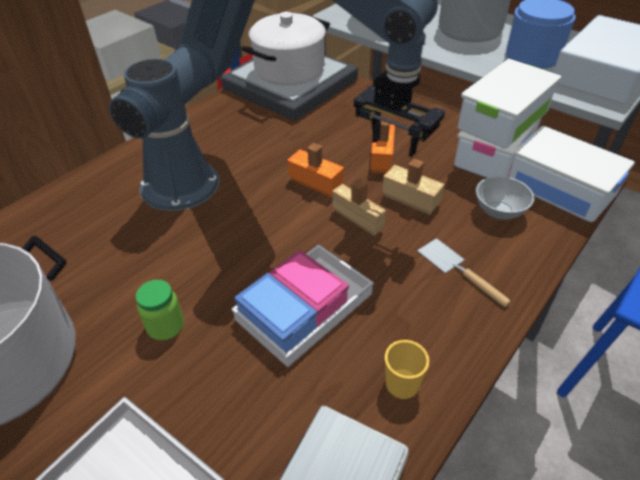

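Top view: pink at (412,175) and blue at (467,178) are now tight at the tray's right end, with the gap on the left at (366,178). The wrist view shows the wide chock at (350,125) with its grip at (357,125). Measuring both:

```bash
cat > m3.py <<'E'
from h import *
def top(f):
    a=np.load(f);p,d=a["p"],a["d"];m=masks(p);B=np.zeros(d.shape,bool);B[118:245,335:505]=1
    for k in("pink","blue"):
        C=cloud("top",d,m[k]&B);C=C[(C[:,2]>.079)&(C[:,2]<.09)];print(k,len(C),C[:,2].mean().round(4),rect(C[:,:2]))
    t=B&~m["pink"]&~m["blue"];C=cloud("top",d,t);C=C[(C[:,2]>.034)&(C[:,2]<.046)]
    print("rim",len(C),C[:,2].mean().round(4),rect(C[:,:2]))
    return C
if __name__=="__main__":
    C=top("pics/top3.npz")
    a=np.load("pics/wrist3.npz");p,d,q=a["p"],a["d"],a["o"];o=dict(position=q[:3],tool_rot=q[3:])
    B=np.zeros(d.shape,bool);B[75:185,235:460]=1
    W=cloud("wrist",d,B,o)
    for z0,z1,n in((.062,.078,"chock top"),(.115,.135,"grip top")):
        T=W[(W[:,2]>z0)&(W[:,2]<z1)];print(n,len(T),T[:,2].mean().round(4),rect(T[:,:2]))
E
python3 m3.py
```

```text
pink 4087 0.0834 [546.3 -90.5  94.6 149.5  84.7]
blue 1479 0.0814 [ 537.8 -184.7   94.1  149.4   84.4]
rim 1087 0.0402 [ 547.5 -107.4  261.8  170.9   84.7]
chock top 12418 0.0707 [540.3 336.9 144.5  57.2   4.3]
grip top 2435 0.1253 [540.  336.8  30.3  30.1   4. ]
```

>>> {"name": "send_rows", "arguments": {"steps": [[[0,0.6,-2.0,-0.08,0.08,0.1],[0,0.6,-2.0,0,0,0],[0,0.6,-1.9,0,0,0],[0,0.6,-1.2,0,0,0],[0,0,0,0,0,0],[0,0,0,0,0,0]]]}}

```text
time: 7.28
position: [0.5451, 0.3167, 0.2055]
tool_rot: [0.482, 0.513, -0.489, 0.516]
ft_force: [-0.4, -0.2, -0.6]
grip_width: 0.0871
```

```bash
python3 -c "
from go import *
go(.5402,.3369,.088,4.2)
"
```

```text
t 7.28 pos [0.5451 0.3167 0.2055] yaw 3.27 F [-0.4 -0.2 -0.6] w 0.0871 q6 0.3
shift cm [11.73 -0.33 -2.16] turn [-0.155  0.088  0.034]
```

>>> {"name": "send_rows", "arguments": {"steps": [[[1.5,-0.2,-1.1,-0.15,0.09,0.03],[1.5,-0.15,-0.7,0,0,0],[1,0,0,0,0,0],[0.5,0,0,0,0,0],[0,0,0,0,0,0]]]}}

```text
time: 7.7
position: [0.5424, 0.325, 0.1588]
tool_rot: [0.482, 0.515, -0.485, 0.517]
ft_force: [0.9, 0.4, 0.0]
grip_width: 0.0864
```

```bash
python3 -c "
from go import *
go(.5402,.3369,.088,4.2)
"
```

```text
t 7.7 pos [0.5424 0.325  0.1588] yaw 3.71 F [0.9 0.4 0. ] w 0.0864 q6 0.3
shift cm [ 7.08 -0.14 -1.23] turn [-0.082  0.035  0.008]
```

>>> {"name": "send_rows", "arguments": {"steps": [[[0,-0.1,-0.8,-0.08,0.04,0],[0,0,-0.4,0,0,0],[0,0,-0.2,0,0,0],[2,0,-0.1,0,0,0],[2,0,0,0,0,0],[1.5,0,0,0,0,0],[0.5,0,0,0,0,0],[0,0,0,0,0,0]]]}}

```text
time: 8.37
position: [0.5453, 0.3421, 0.1031]
tool_rot: [0.485, 0.516, -0.477, 0.52]
ft_force: [-0.2, 0.5, 0.5]
grip_width: 0.0866
```

```bash
python3 -c "
from go import *
go(.5402,.3369,.088,4.2)
"
```

```text
t 8.37 pos [0.5453 0.3421 0.1031] yaw 4.18 F [-0.2  0.5  0.5] w 0.0866 q6 0.31
shift cm [ 1.5  -0.57  0.49] turn [-0.003 -0.042 -0.111]
```

>>> {"name": "send_rows", "arguments": {"steps": [[[0.7,-0.3,0.4,0,-0.04,-0.1],[0.6,-0.2,0.1,0,0,0],[0.2,0,0,0,0,0],[0,0,0,0,0,0]]]}}

```text
time: 8.7
position: [0.542, 0.3373, 0.0896]
tool_rot: [0.483, 0.517, -0.48, 0.519]
ft_force: [0.1, 0.0, 0.1]
grip_width: 0.0869
```

```bash
python3 -c "
from go import *
go(.5402,.3369,.088,4.2)
"
```

```text
t 8.7 pos [0.542  0.3373 0.0896] yaw 4.22 F [0.1 0.  0.1] w 0.0869 q6 0.31
shift cm [ 0.16 -0.19  0.03] turn [ 0.004 -0.01  -0.044]
```

>>> {"name": "send_rows", "arguments": {"steps": [[[0.2,-0.2,0,0,0,-0.04],[0,0,0,0,0,0]]]}}

```text
time: 8.87
position: [0.5403, 0.3372, 0.0881]
tool_rot: [0.482, 0.518, -0.481, 0.518]
ft_force: [-0.2, 0.0, -0.6]
grip_width: 0.0869
```

>>> {"name": "send_rows", "arguments": {"steps": [[[0,0,0,0,0,0],[0,0,0,0,0,0],[0,0,0,0,0,0],[0,0,0,0,0,0],[0,0,0,0,0,0],[0,0,0,0,0,0],[0,0,0,0,0,0],[0,0,0,0,0,0]]], "gripper": 1, "force": 45}}

```text
time: 9.53
position: [0.5412, 0.3377, 0.0895]
tool_rot: [0.483, 0.518, -0.48, 0.518]
ft_force: [-0.2, -0.6, -0.2]
grip_width: 0.0417
```

```bash
python3 -c "
from go import *
go(.5402,.3369,.088,4.2)
"
```

```text
t 9.53 pos [0.5412 0.3377 0.0895] yaw 4.21 F [-0.2 -0.6 -0.2] w 0.0417 q6 0.31
shift cm [ 0.15 -0.11  0.07] turn [ 0.002 -0.023 -0.037]
```

Still closing.

>>> {"name": "send_rows", "arguments": {"steps": [[[0,0,0,0,0,0],[0,0,0,0,0,0],[0,0,0,0,0,0],[0,0,0,0,0,0],[0,0,0,0,0,0]]]}}

```text
time: 9.95
position: [0.5412, 0.3377, 0.0895]
tool_rot: [0.483, 0.518, -0.48, 0.518]
ft_force: [0.3, -0.0, 0.2]
grip_width: 0.0299
```

>>> {"name": "send_rows", "arguments": {"steps": [[[-0.5,0,0,0,0,0],[-1,0,0,0,0,0],[-1.5,0,0,0,0,0],[-2,0,0,0,0,0],[-2.5,0,0,0,0,0],[-2.5,0,0,0,0,0],[-1.5,0,0,0,0,0],[0,0,0,0,0,0]]]}}

```text
time: 10.62
position: [0.5376, 0.3361, 0.209]
tool_rot: [0.48, 0.519, -0.483, 0.517]
ft_force: [0.6, 0.3, -0.7]
grip_width: 0.0297
```

```bash
python3 -c "
from go import *
go(.5563,-.0132,.2,-5.3)
o=get_obs()
for n in ('wrist','scene'):
  p,d=camera(n);cv2.imwrite(f'pics/{n}4.png',p[:,:,::-1]);np.savez(f'pics/{n}4.npz',p=p,d=d,o=np.r_[o['position'],o['tool_rot']])
"
```

```text
t 10.62 pos [0.5376 0.3361 0.209 ] yaw 4.21 F [ 0.6  0.3 -0.7] w 0.0297 q6 0.31
shift cm [ 0.94 -0.7  34.97] turn [1.585 0.012 0.057]
```

View pics/wrist4.png

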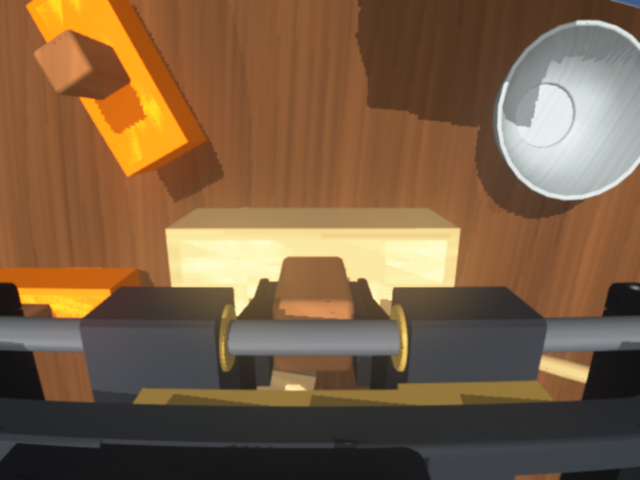

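View pics/scene4.png

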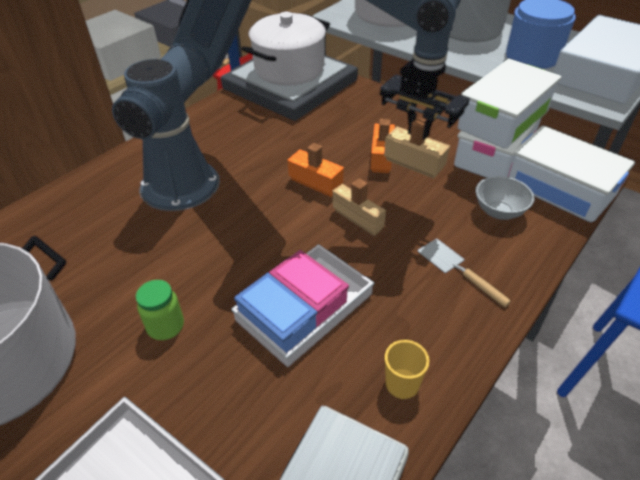

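The chock is held (opening 29.7 mm) and level. I raise it a bit more to clear the thin chock's grip, then carry it to the tray.

>>> {"name": "send_rows", "arguments": {"steps": [[[-2,0,0,0.4,0,0],[-2,-0.1,1,0.4,0,0],[-0.5,-0.1,2.5,0.4,0,0],[0,-0.1,3.2,0.3,0,0],[0,-0.1,3.2,0,0,0],[0,-0.1,3.2,0,0,0],[0,-0.1,3.2,0,0,0],[0,0,3.2,0,0,0]]]}}

```text
time: 11.38
position: [0.5084, 0.1392, 0.2401]
tool_rot: [-0.509, -0.486, 0.53, -0.473]
ft_force: [0.8, -0.7, -2.4]
grip_width: 0.0298
```

```bash
python3 -c "
from go import *
go(.5563,-.0132,.22,-5.3)
"
```

```text
t 11.38 pos [0.5084 0.1392 0.2401] yaw -4.61 F [ 0.8 -0.7 -2.4] w 0.0298 q6 0.14
shift cm [ 1.94  6.06 14.79] turn [0.117 0.093 0.323]
```

>>> {"name": "send_rows", "arguments": {"steps": [[[0.2,1.2,2.6,0.1,0,0.1],[0.2,1.2,2.6,0,0,0.1],[0.2,1.2,2.6,0,0,0],[0.2,1.0,2.2,0,0,0],[0,0.6,1.6,0,0,0],[0,0,0.6,0,0,0],[0,0,0,0,0,0],[0,0,0,0,0,0]]]}}

```text
time: 12.05
position: [0.5384, 0.0014, 0.2189]
tool_rot: [-0.511, -0.483, 0.537, -0.466]
ft_force: [0.5, 0.4, -1.8]
grip_width: 0.0297
```

```bash
python3 -c "
from go import *
go(.5563,-.0132,.2,-5.3)
"
```

```text
t 12.05 pos [0.5384 0.0014 0.2189] yaw -5.7 F [ 0.5  0.4 -1.8] w 0.0297 q6 -0.09
shift cm [1.82 2.   1.25] turn [-0.065  0.104  0.397]
```

>>> {"name": "send_rows", "arguments": {"steps": [[[0.2,0.8,0.5,-0.07,0.1,0.4],[0.2,0.7,0.4,0,0,0],[0.2,0.5,0.2,0,0,0],[0.2,0,0,0,0,0.1],[0,0,0,0,0,0],[0,0,0,0,0,0]]]}}

```text
time: 12.55
position: [0.5551, -0.0055, 0.208]
tool_rot: [0.523, 0.477, -0.519, 0.478]
ft_force: [0.2, 0.0, -1.4]
grip_width: 0.0299
```

```bash
python3 -c "
from go import *
go(.5563,-.0132,.2,-5.3)
"
```

```text
t 12.55 pos [ 0.5551 -0.0055  0.208 ] yaw -4.96 F [ 0.2  0.  -1.4] w 0.0299 q6 -0.13
shift cm [0.8  0.18 0.76] turn [ 0.057 -0.027 -0.04 ]
```

>>> {"name": "send_rows", "arguments": {"steps": [[[0.5,0.15,0.5,0.05,-0.02,-0.04],[0.5,0,0.3,0,0,0],[0.3,0,0,0,0,0],[0,0,0,0,0,0],[0,0,0,0,0,0]]]}}

```text
time: 12.97
position: [0.5555, -0.0132, 0.1936]
tool_rot: [-0.522, -0.477, 0.522, -0.476]
ft_force: [-0.1, 0.2, -2.2]
grip_width: 0.0298
```

```bash
python3 -c "
from go import *
go(.5563,-.0132,.185,-5.3)
o=get_obs()
for n in ('wrist',):
  p,d=camera(n);cv2.imwrite(f'pics/{n}5.png',p[:,:,::-1]);np.savez(f'pics/{n}5.npz',p=p,d=d,o=np.r_[o['position'],o['tool_rot']])
"
```

```text
t 12.97 pos [ 0.5555 -0.0132  0.1936] yaw -5.21 F [-0.1  0.2 -2.2] w 0.0298 q6 -0.13
shift cm [ 0.86  0.08 -0.01] turn [ 0.015 -0.007  0.017]
```

View pics/wrist5.png

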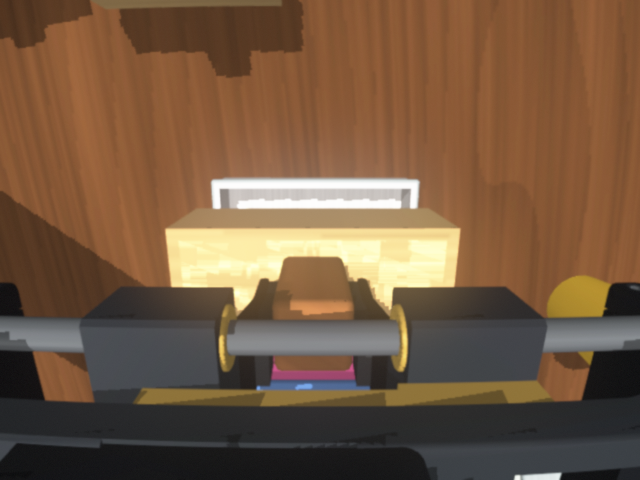

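The wrist view shows the chock centred on the tray, with the tray's +y wall at row 185 just past the chock. I'll check both against the same camera.

```bash
python3 - <<'E'
from h import *
a=np.load("pics/wrist5.npz");p,d,q=a["p"],a["d"],a["o"];o=dict(position=q[:3],tool_rot=q[3:])
ang=np.radians(-5.3);X=np.array([np.cos(ang),np.sin(ang)]);Y=np.array([-np.sin(ang),np.cos(ang)]);c=np.array([.5475,-.1078])
def T(C): r=C[:,:2]-c; return np.c_[r@X,r@Y]*1000
B=np.zeros(d.shape,bool);B[222:285,160:470]=1
C=cloud("wrist",d,B&masks(p)["wood"],o);C=C[(C[:,2]>.15)&(C[:,2]<.19)];t=T(C);print("chock",C[:,2].mean(),np.percentile(C[:,2],[5,95]),"x",t[:,0].min(),t[:,0].max(),"ymax",t[:,1].max(),rect(C[:,:2]))
# y edge slope
for lo,hi in((-60,-40),(-10,10),(40,60)):
    s=(t[:,0]>lo)&(t[:,0]<hi);print(lo,t[s,1].max().round(1),C[s,2].mean().round(4))
B[:]=0;B[170:207,200:430]=1
C=cloud("wrist",d,B,o);C=C[(C[:,2]>.035)&(C[:,2]<.045)];t=T(C);print("rim",len(C),C[:,2].mean(),"x",t[:,0].min(),t[:,0].max())
for lo,hi in((-60,-40),(-10,10),(40,60)):
    s=(t[:,0]>lo)&(t[:,0]<hi);print(lo,np.percentile(t[s,1],[2,50,98]).round(1))
E
```

```text
chock 0.1741037181345999 [0.16549207 0.17632537] x -74.16021859260042 70.81056700739799 ymax 123.36479027234357 [5.558e+02 1.000e-01 3.020e+01 1.450e+02 8.480e+01]
-60 123.2 0.1742
-10 123.2 0.1757
40 123.4 0.1731
rim 2171 0.04032803402132689 x -86.20201830492768 86.0686212882679
-60 [124.3 127.6 130.8]
-10 [124.3 127.7 130.8]
40 [124.6 127.9 131. ]
```

>>> {"name": "send_rows", "arguments": {"steps": [[[0.5,0.08,0,0,0,0],[0.5,0,0,0,0,0],[0.3,0,0,0,0,0],[0,0,0,0,0,0]]]}}

```text
time: 13.35
position: [0.5565, -0.0134, 0.1797]
tool_rot: [-0.522, -0.477, 0.522, -0.476]
ft_force: [1.0, -0.4, -2.6]
grip_width: 0.0296
```

```bash
python3 -c "
from go import *
go(.5564,-.0131,.0935,-5.3)
"
```

```text
t 13.35 pos [ 0.5565 -0.0134  0.1797] yaw -5.22 F [ 1.  -0.4 -2.6] w 0.0296 q6 -0.13
shift cm [ 8.62 -0.01 -0.02] turn [ 0.013 -0.007  0.008]
```

>>> {"name": "send_rows", "arguments": {"steps": [[[0.5,0,-0.02,0,0,0],[0.5,0,0,0,0,0],[0.5,0,0,0,0,0],[0.2,0,0,0,0,0],[0,0,0,0,0,0]]]}}

```text
time: 13.77
position: [0.5564, -0.013, 0.1605]
tool_rot: [-0.522, -0.477, 0.522, -0.476]
ft_force: [-0.5, 0.2, -1.4]
grip_width: 0.0295
```

```bash
python3 -c "
from go import *
go(.5564,-.0131,.0935,-5.3)
"
```

```text
t 13.77 pos [ 0.5564 -0.013   0.1605] yaw -5.22 F [-0.5  0.2 -1.4] w 0.0295 q6 -0.13
shift cm [6.7  0.01 0.02] turn [ 0.014 -0.007  0.015]
```

>>> {"name": "send_rows", "arguments": {"steps": [[[0.5,0,0,0,0,0],[0.5,0,0,0,0,0],[0.5,0,0,0,0,0],[0.2,0,0,0,0,0],[0,0,0,0,0,0]]]}}

```text
time: 14.18
position: [0.5565, -0.013, 0.1416]
tool_rot: [-0.522, -0.477, 0.522, -0.476]
ft_force: [-0.2, -0.1, -1.5]
grip_width: 0.0297
```

```bash
python3 -c "
from go import *
go(.5564,-.0131,.0935,-5.3)
"
```

```text
t 14.18 pos [ 0.5565 -0.013   0.1416] yaw -5.22 F [-0.2 -0.1 -1.5] w 0.0297 q6 -0.13
shift cm [ 4.81 -0.    0.01] turn [ 0.014 -0.007  0.013]
```

Bottom now at about 52 mm. No contact so far, and now it comes down to the wall height.

>>> {"name": "send_rows", "arguments": {"steps": [[[0.5,0,0,0,0,0],[0.5,0,0,0,0,0],[0.5,0,0,0,0,0],[0,0,0,0,0,0]]]}}

```text
time: 14.52
position: [0.5568, -0.013, 0.1252]
tool_rot: [0.522, 0.477, -0.522, 0.476]
ft_force: [0.1, 0.6, -2.4]
grip_width: 0.0293
```

```bash
python3 -c "
from go import *
go(.5564,-.0131,.0935,-5.3)
"
```

```text
t 14.52 pos [ 0.5568 -0.013   0.1252] yaw -5.22 F [ 0.1  0.6 -2.4] w 0.0293 q6 -0.13
shift cm [ 3.17 -0.03  0.01] turn [ 0.014 -0.007  0.007]
```

>>> {"name": "send_rows", "arguments": {"steps": [[[0.4,0,0,0,0,0],[0.4,0,0,0,0,0],[0.4,0,0,0,0,0],[0,0,0,0,0,0]]]}}

```text
time: 14.85
position: [0.5568, -0.0131, 0.1118]
tool_rot: [0.522, 0.477, -0.522, 0.476]
ft_force: [0.1, -0.3, -2.0]
grip_width: 0.0297
```

```bash
python3 -c "
from go import *
go(.5564,-.0131,.0935,-5.3)
"
```

```text
t 14.85 pos [ 0.5568 -0.0131  0.1118] yaw -5.22 F [ 0.1 -0.3 -2. ] w 0.0297 q6 -0.13
shift cm [ 1.83 -0.04  0.01] turn [ 0.013 -0.007  0.007]
```

>>> {"name": "send_rows", "arguments": {"steps": [[[0.3,0,0,0,0,0],[0.3,0,0,0,0,0],[0.3,0,0,0,0,0],[0,0,0,0,0,0]]]}}

```text
time: 15.18
position: [0.557, -0.0131, 0.1019]
tool_rot: [0.522, 0.477, -0.522, 0.476]
ft_force: [-0.1, -0.1, -2.3]
grip_width: 0.0297
```

```bash
python3 -c "
from go import *
go(.5564,-.0131,.0935,-5.3)
"
```

```text
t 15.18 pos [ 0.557  -0.0131  0.1019] yaw -5.22 F [-0.1 -0.1 -2.3] w 0.0297 q6 -0.13
shift cm [ 0.84 -0.06  0.01] turn [ 0.013 -0.006  0.004]
```

>>> {"name": "send_rows", "arguments": {"steps": [[[0.25,0,0,0,0,0],[0.25,0,0,0,0,0],[0.2,0,0,0,0,0],[0,0,0,0,0,0]]]}}

```text
time: 15.52
position: [0.5572, -0.0131, 0.0942]
tool_rot: [0.522, 0.477, -0.522, 0.477]
ft_force: [0.2, -0.0, -2.3]
grip_width: 0.0298
```

```bash
python3 -c "
from go import *
go(.5564,-.0131,.0935,-5.3)
"
```

```text
t 15.52 pos [ 0.5572 -0.0131  0.0942] yaw -5.22 F [ 0.2 -0.  -2.3] w 0.0298 q6 -0.13
shift cm [ 0.07 -0.08  0.01] turn [ 0.014 -0.006  0.   ]
```

Free of contact with the bottom about 0.7 mm above the floor. Now a gentle press.

>>> {"name": "send_rows", "arguments": {"steps": [[[0.1,0,0,0,0,0],[0.1,0,0,0,0,0],[0.1,0,0,0,0,0],[0.1,0,0,0,0,0]]]}}

```text
time: 15.85
position: [0.5572, -0.0133, 0.0935]
tool_rot: [0.522, 0.477, -0.522, 0.477]
ft_force: [-1.6, -0.2, 5.0]
grip_width: 0.0294
```

```bash
python3 -c "
from go import *
go(.5564,-.0131,.0935,-5.3)
"
```

```text
t 15.85 pos [ 0.5572 -0.0133  0.0935] yaw -5.2 F [-1.6 -0.2  5. ] w 0.0294 q6 -0.13
shift cm [-0.   -0.09 -0.01] turn [ 0.016 -0.001 -0.011]
```

>>> {"name": "send_rows", "arguments": {"steps": [[[0.3,0,0,0,0,0],[0.3,0,0,0,0,0],[0.4,0,0,0,0,0]]]}}

```text
time: 16.1
position: [0.5571, -0.0133, 0.0933]
tool_rot: [0.523, 0.476, -0.521, 0.478]
ft_force: [-9.3, 1.8, 34.3]
grip_width: 0.0297
```

```bash
python3 -c "
from go import *
go(.5564,-.0131,.0935,-5.3)
"
```

```text
t 16.1 pos [ 0.5571 -0.0133  0.0933] yaw -5.17 F [-9.3  1.8 34.3] w 0.0297 q6 -0.13
shift cm [-0.02 -0.08 -0.01] turn [ 0.022  0.008 -0.032]
```

It is firm on the floor: 34 N pressed with no further travel. I relax and release.

>>> {"name": "send_rows", "arguments": {"steps": [[[0,0,0,0,0,0],[0,0,0,0,0,0],[0,0,0,0,0,0]]]}}

```text
time: 16.35
position: [0.5584, -0.0136, 0.0961]
tool_rot: [0.524, 0.474, -0.52, 0.48]
ft_force: [0.3, 0.1, -2.0]
grip_width: 0.0296
```

>>> {"name": "send_rows", "arguments": {"steps": [[[0,0,0,0,0,0],[0,0,0,0,0,0],[0,0,0,0,0,0],[0,0,0,0,0,0],[0,0,0,0,0,0],[0,0,0,0,0,0],[0,0,0,0,0,0],[0,0,0,0,0,0]]], "gripper": 0.2}}

```text
time: 17.02
position: [0.5591, -0.0138, 0.0942]
tool_rot: [0.524, 0.474, -0.521, 0.479]
ft_force: [0.0, 0.4, -0.1]
grip_width: 0.0682
```

```bash
python3 -c "
from go import *
go(.5564,-.0131,.0935,-5.3)
"
```

```text
t 17.02 pos [ 0.5591 -0.0138  0.0942] yaw -5.18 F [ 0.   0.4 -0.1] w 0.0682 q6 -0.13
shift cm [ 0.07 -0.28 -0.04] turn [ 0.02   0.014 -0.077]
```

While relaxing, the arm sprang up about 2.6 mm with the chock still gripped before it let go. So I'll rise, look, and press it down again with closed fingers from above.

>>> {"name": "send_rows", "arguments": {"steps": [[[-0.5,-0.2,0,0,0,-0.07],[-1,0,0,0,0,0],[-1.5,0,0,0,0,0],[-1.5,0,0,0,0,0],[-1.5,0,0,0,0,0],[-1,0,0,0,0,0],[0,0,0,0,0,0],[0,0,0,0,0,0]]]}}

```text
time: 17.68
position: [0.5568, -0.0134, 0.1717]
tool_rot: [-0.522, -0.476, 0.522, -0.478]
ft_force: [-0.3, -0.0, -1.2]
grip_width: 0.0693
```

```bash
python3 -c "
from go import *
go(.5564,-.0131,.1285,-5.3)
o=get_obs()
for n in ('wrist','scene'):
  p,d=camera(n);cv2.imwrite(f'pics/{n}6.png',p[:,:,::-1]);np.savez(f'pics/{n}6.npz',p=p,d=d,o=np.r_[o['position'],o['tool_rot']])
i=cv2.imread('pics/scene6.png');cv2.imwrite('pics/s6c.png',cv2.resize(i[220:380,210:400],None,fx=3.5,fy=3.5))
p,d=np.load('pics/wrist6.npz')['p'],np.load('pics/wrist6.npz')['d']
C=cloud('wrist',d,masks(p)['wood'],o);r=C[:,:2]-[.5564,-.0131];C=C[(np.abs(r)<.09).all(1)&(C[:,2]>.066)&(C[:,2]<.085)];print('top z',len(C),np.percentile(C[:,2],[5,50,95]).round(4),rect(C[:,:2]))
for lo,hi in((.48,.52),(.54,.575),(.59,.63)):
  s=(C[:,0]>lo)&(C[:,0]<hi);print(lo,s.sum(),np.median(C[s,2]).round(4))
"
```

```text
t 17.68 pos [ 0.5568 -0.0134  0.1717] yaw -5.17 F [-0.3 -0.  -1.2] w 0.0693 q6 -0.13
shift cm [ 4.32 -0.05 -0.03] turn [ 0.021  0.016 -0.01 ]
top z 8252 [0.0731 0.0747 0.0759] [558.4 -14.4  57.9 144.3  84.9]
0.48 2168 0.0747
0.54 884 0.0747
0.59 2776 0.0747
```

View pics/wrist6.png

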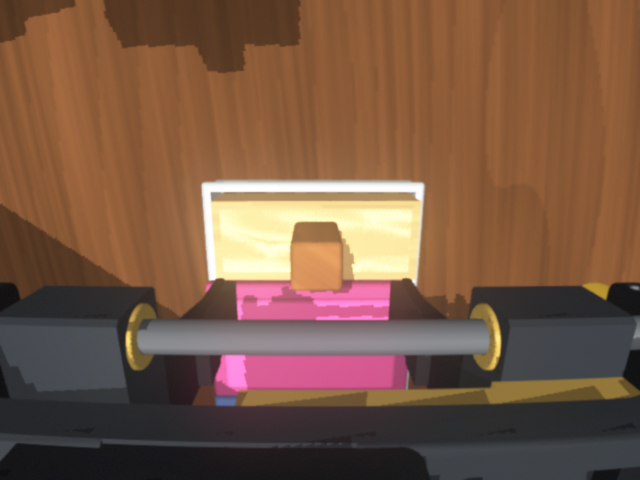

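View pics/s6c.png

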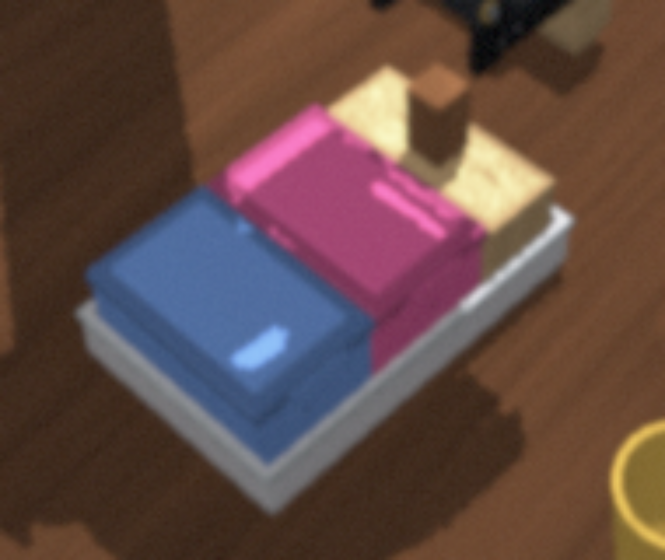

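The wrist view shows the chock filling the gap, grip at (316,255). Its top is level at 74.7 mm in all three parts, exactly 4.0 mm above its 70.7 mm reading on the table, so it is flat on the tray floor and needs no second press. I move clear and check from the top.

>>> {"name": "send_rows", "arguments": {"steps": [[[-2,0,0,0,0,0],[-2,0,-1,0,0,0],[-1,0,-3,0,0,0],[0,0,-3.8,0,0,0],[0,0,-3.8,0,0,0],[0,0,-3.8,0,0,0],[0,0,-3.8,0,0,0],[0,0,-3.8,0,0,0]]], "gripper": 0}}

```text
time: 18.45
position: [0.5762, 0.2158, 0.2158]
tool_rot: [-0.521, -0.475, 0.53, -0.47]
ft_force: [0.2, -0.7, -0.0]
grip_width: 0.087
```

>>> {"name": "send_rows", "arguments": {"steps": [[[0,0,-3,0,0,0],[0,0,-3,0,0,0],[0,0,-1.5,0,0,0],[0,0,0,0,0,0],[0,0,0,0,0,0],[0,0,0,0,0,0]]]}}

```text
time: 18.95
position: [0.58, 0.3002, 0.2086]
tool_rot: [-0.516, -0.48, 0.531, -0.471]
ft_force: [0.0, 0.0, 0.1]
grip_width: 0.0869
```

```bash
python3 -c "
from go import *
import m3
go(.5564,-.0131,.1285,-5.3)
p,d=camera('top');cv2.imwrite('pics/top7.png',p[:,:,::-1]);np.savez('pics/top7.npz',p=p,d=d)
B=np.zeros(d.shape,bool);B[118:245,335:505]=1
C=cloud('top',d,masks(p)['wood']&B);C=C[(C[:,2]>.066)&(C[:,2]<.085)];print('chock',len(C),np.percentile(C[:,2],[5,50,95]).round(4),rect(C[:,:2]))
m3.top('pics/top7.npz')
for k,b in(('wood',(170,262,235,280)),('green',(255,320,510,600))):
  for f in('top0','top7'):
    a=np.load(f'pics/{f}.npz');M=masks(a['p'])[k]&0;B=np.zeros(d.shape,bool);B[b[0]:b[1],b[2]:b[3]]=1
    v,u=np.nonzero(masks(a['p'])[k]&B);print(f,k,len(u),u.mean().round(1),v.mean().round(1))
"
```

```text
t 18.95 pos [0.58   0.3002 0.2086] yaw -5.5 F [0.  0.  0.1] w 0.0869 q6 0.4
shift cm [ 8.23  0.84 31.35] turn [-0.033  0.073  0.23 ]
chock 1898 [0.0723 0.0746 0.0768] [558.3 -14.3  56.9 144.2  84.7]
pink 3980 0.0833 [546.9 -90.6  94.1 149.1  84.8]
blue 1457 0.0813 [ 537.5 -184.7   94.5  151.1   84.5]
rim 991 0.0402 [ 547.1 -107.7  262.6  170.3   84.5]
top0 wood 1147 256.2 213.8
top7 wood 1255 258.1 214.1
top0 green 2588 553.8 288.8
top7 green 2535 553.9 288.5
```

View pics/top7.png

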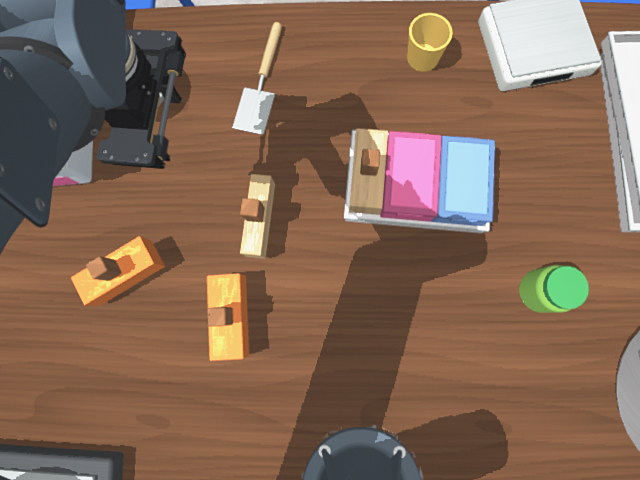

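The final top view shows the chock at (368,172), with pink and blue snug beside it. The thin chock (257,215) and the jar (555,288) are in their starting places. Handing in.

```bash
python3 -c "
from rig import *
print(hand_in())"
```

```text
the job is handed in; nothing more can be done
None
```

I pushed both tubs against the tray's -y wall, lowered the wide chock into the single gap at the +y end, pressed it to the floor and let go. The job was handed in at about 19 s with the arm clear; no verdict was reported.

**What the last checks showed:**
- **Chock seated:** its top is level at 74.7 mm, exactly 4.0 mm (the tray floor) above its reading on the table. I had pressed it with about 34 N and it did not move further.
- **Gap filled:** the chock and tubs sit in line with the tray, with only about 1 mm measured between chock and pink. The gap was about 60 mm for a 57 mm chock, so roughly 3 mm of play remains along the tray.
- **Tubs:** both are upright, with lids still level at their starting height.
- **Bystanders:** the jar moved by less than half a pixel. The thin chock's colour mask centre shifted about 2 pixels, but it looks in place in the picture; I put the shift down to changed shadows.

**What went less cleanly:** when I eased off the press, the arm sprang up about 2.6 mm with the chock still gripped. It had settled about 2 mm back by the end of the opening, so the chock may have dropped up to 2 to 3 mm. I planned a second press but skipped it, because the height readings showed the chock flat.

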